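# Load the sample trays onto the warm and cold docks

## Robot

A 6-joint arm with a two-finger parallel gripper is mounted at the origin on the work surface. World frame = base frame: x ahead of the robot, y to its left, z up, the work surface at z = 0. Lengths are in m, angles in degrees, forces in N, time in s.
With the tool pointing down it reaches from about 0.25 to 0.85 m from the base axis. Payload 12.5 kg.
Tool frame: the origin (TCP) lies on the mounting face of the last link; the fingertips stand 186 mm ahead of it and the grasp point (between the pads) lies 167 mm ahead of it; x points along the fingers, z is the direction in which the jaws open and shut, and the axes are right-handed (so a half turn about x gives the same grasp; the last joint's range is limited). The gripper opens to 93 mm and grips with 3 to 60 N. Pads are 15 mm wide; open, the fingers measure 128 mm over their backs; the gripper's body (75 mm by 188 mm) begins 65 mm behind the grasp point.
Start: joints at [66.658, 20.094, 94.641, -0, 65.266, -4.847], TCP at [0.174, 0.522, 0.405] pointing down, gripper open.
Joint ranges: [-157.81, 157.81], [-45, 120.19], [0.68, 151.7], [-89.99, 269.99], [4.06, 180], [-164.3, 164.3]. Speed limits (degrees/s): [127.2, 127.2, 159.86, 180, 180, 180].

## Interface

Orientations are given as [roll, pitch, yaw] about the fixed x, y, z axes, in that order (R = Rz(yaw) Ry(pitch) Rx(roll)).
In Python, from plant import state, camera, camera_info, job_done, spot_in, spot_point gives the robot as it stands.
- The arm moves only by the tool carry_out, never from a script. Its argument "moves" is a list that holds one entry, the list of rows, each a list of 5 numbers: the shift along the tool's x, y, z in m, then the turn about the tool's x in rad, then the gripper command: -1 is fully open, 1 is shut, values between are in proportion. A call has 1 to 20 rows; each row shifts and turns the commanded pose from where the row before left it, along the tool's axes as they then stand; what a row does not reach is not made up. A row lasts 1/8 s, in which the tool goes at most 62.5 mm and 10.7 degrees, less where a joint would pass 70% of its speed; a pose out of reach is approached as far as the arm can. A call is refused whole if a number of a shift passes 0.0625 or a number of a turn 0.188, either way. A call with a gripper value outside its range is refused whole. The fingers move at their own pace and stop on an object; "newtons" is the grip in N (left out, the last holds). Time passes only in rows, so rows that do not move let the fingers close. It gives the time, the measured TCP pose, the force and the opening at its end, in the units of the state.
- state(): the state, without advancing time (a new reading comes with each control period).
- camera(name): name is "scene" or "top" or "wrist"; returns the picture (420x560x3 uint8, red, green, blue); there is no depth.
- camera_info(name): a dict with "mtx" (3x3 intrinsics, pixels), "D" ([k1, k2, p1, p2, k3] as OpenCV has them; the pictures are not rectified), "position" and "rotation" of the camera in the world; the wrist camera has in their place "tool_from_camera" (4x4, takes a point from camera to tool coordinates, whose origin is the TCP and whose axes are the tool frame's). Camera axes: x right, y down, z forward; pixel columns grow to the right and rows downward; lengths in m; the calibration is good to about 2 mm. A picture is of the moment at which its call begins: read the wrist's pose just before it. camera_info takes no time and is no camera call.
- job_done(): hands the job in, once; it reports no verdict.
Trained networks look in the newest picture that a camera, given by its name, has taken for a name from the list of things; names that differ only in an ending like _2 or _b are one class to them, and where a whole thing is asked for, a point or a joint stands for the part that bears it (a point fixed in the world has none). Each returns a list of dicts, best first, with "p" (0 to 1); they miss things now and then, are a little off and sometimes report something else, mostly with a low value. They report only what shows in the picture. A call takes as long as a camera call.
- spot_in(camera, thing): "box" ([left, top, right, bottom] in pixels, round what is visible of it).
- spot_point(camera, thing): "point" ([column, row] in pixels: a listed point, or the origin of a listed thing).
The state is a dict: "clock": time; "qpos": joint angles; "joint_velocities": joint speeds; "effort": joint torques, N m; "ee_pos": TCP position; "tool_rot": TCP orientation; "force": force on the tool from outside, world axes, zero at the start; "moment": the same for the moment, N m; "width": opening from 0.0 (shut) to 1.0 (fully open).
Only numpy, scipy, OpenCV 4.12 (cv2) and the standard library are available. Lean on these libraries where they do the work, as an engineer would, in place of code of your own. Each camera call takes 0.05 s, during which the arm holds its last target.

## Task

Load the sample trays for the next run, one at a time and in this order: first put the blue tray on the white cold dock, then the yellow tray on the black warm dock, then the red tray on top of the yellow one, and last close that stack with the white lid. Every piece must be fully seated in the rim beneath it and let go before the next is placed. Keep the trays level, and leave the green tray, the tube rack, the specimen pot and the control vial where they are.

Things in the scene. Friction and masses are not known exactly. Their poses are not given: they have to be found in the camera images.
- tray_yellow: Yellow tray with 8 white sample cups, 100 (own x) x 60 (own y) x 30 mm. Origin: centre of underside, z up. Tapered foot 6 mm deep, 80x40 mm at bottom, 87x47 at top; above it flat vertical sides, gripped across the 60 mm. Rim 92x52 mm inside takes a foot with 2.5 mm play; cups stay 7 mm below rim top. A piece seated on it has its origin 24 mm above this one, either way round. 
- tray_red: Red tray with 8 white sample cups, 100 (own x) x 60 (own y) x 30 mm. Origin: centre of underside, z up. Tapered foot 6 mm deep, 80x40 mm at bottom, 87x47 at top; above it flat vertical sides, gripped across the 60 mm. Rim 92x52 mm inside takes a foot with 2.5 mm play; cups stay 7 mm below rim top. A piece seated on it has its origin 24 mm above this one, either way round. 
- tray_blue: Blue tray with 8 white sample cups, 100 (own x) x 60 (own y) x 30 mm. Origin: centre of underside, z up. Tapered foot 6 mm deep, 80x40 mm at bottom, 87x47 at top; above it flat vertical sides, gripped across the 60 mm. Rim 92x52 mm inside takes a foot with 2.5 mm play; cups stay 7 mm below rim top. A piece seated on it has its origin 24 mm above this one, either way round. 
- tray_green: Green tray with 8 white sample cups, 100 (own x) x 60 (own y) x 30 mm. Origin: centre of underside, z up. Tapered foot 6 mm deep, 80x40 mm at bottom, 87x47 at top; above it flat vertical sides, gripped across the 60 mm. Rim 92x52 mm inside takes a foot with 2.5 mm play; cups stay 7 mm below rim top. A piece seated on it has its origin 24 mm above this one, either way round. Stays.
- lid: White lid, 100 (own x) x 60 (own y) mm, with the same tapered foot as the trays (6 mm deep), plate from 6 to 14 mm up, black bar handle on top 60 mm long (own x), 16 mm wide (own y), 14 to 38 mm up, gripped across the 16 mm. Origin: centre of underside, z up. Seated on a tray its origin is 24 mm above the tray origin, either way round.
- warm_dock: Warm dock: black block with two orange stripes. Fixed, 140 (own x) x 100 (own y) x 18 mm, with a raised rim on top, 100x60 mm outside, 92x52 inside, from 18 to 26 mm up. Origin: centre of underside, z up. A tray foot sits in the rim with 2.5 mm play, long side along own x, either way round; seated tray origin is 20 mm above dock origin.
- cold_dock: Cold dock: white block with two blue stripes. Fixed, 140 (own x) x 100 (own y) x 18 mm, with a raised rim on top, 100x60 mm outside, 92x52 inside, from 18 to 26 mm up. Origin: centre of underside, z up. A tray foot sits in the rim with 2.5 mm play, long side along own x, either way round; seated tray origin is 20 mm above dock origin.
- tube_rack: Black rack of purple-capped blood tubes, 50 (own x) x 120 (own y) x 82 mm high, loose, at the far side. Origin: centre of its underside. Leave alone.
- specimen_pot: Closed specimen pot with yellow cap, 44 mm across, 58 mm high, loose. Origin: centre of its underside. Leave alone.
- control_vial: Small amber control vial with red cap, 28 mm across, 45 mm high, loose, in the middle. Origin: centre of its underside. Leave alone.

How it is judged (in metres and radians):
On the way, in this order (a step that is already met when the one before it is completed fails the run):
1. The blue tray is seated on the cold dock and let go (horizontal distance between tray_blue and cold_dock below 0.008 m and z of tray_blue in the frame of cold_dock between 0.016 and 0.023 m and angle between the x axis of tray_blue and the x axis of cold_dock, either way round below 0.14 rad and angle between tray_blue's own z axis and vertical below 0.07 rad and contact force between the fingers and tray_blue below 0.2 N and linear speed of tray_blue below 0.03 m/s), for 0.2 s.
2. The yellow tray is seated on the warm dock and let go (horizontal distance between tray_yellow and warm_dock below 0.008 m and z of tray_yellow in the frame of warm_dock between 0.016 and 0.023 m and angle between the x axis of tray_yellow and the x axis of warm_dock, either way round below 0.14 rad and angle between tray_yellow's own z axis and vertical below 0.07 rad and contact force between the fingers and tray_yellow below 0.2 N and linear speed of tray_yellow below 0.03 m/s), for 0.2 s.
3. The red tray is seated on the yellow tray and let go (horizontal distance between tray_red and tray_yellow below 0.008 m and z of tray_red in the frame of tray_yellow between 0.02 and 0.027 m and angle between the x axis of tray_red and the x axis of tray_yellow, either way round below 0.14 rad and angle between tray_red's own z axis and vertical below 0.07 rad and contact force between the fingers and tray_red below 0.2 N and linear speed of tray_red below 0.03 m/s), for 0.2 s.
4. The lid is seated on the red tray and let go (horizontal distance between lid and tray_red below 0.008 m and z of lid in the frame of tray_red between 0.02 and 0.027 m and angle between the x axis of lid and the x axis of tray_red, either way round below 0.14 rad and angle between lid's own z axis and vertical below 0.07 rad and contact force between the fingers and lid below 0.2 N and linear speed of lid below 0.03 m/s), for 0.2 s.
At the end, for the whole second after the job is handed in: Blue tray on cold dock; yellow tray on warm dock, red on yellow, lid on red, all let go and at rest: each centred within 8 mm on what is beneath, long sides aligned within 0.14 rad (either way round), height within +3/-4 mm of fully seated, level within 0.07 rad (horizontal distance between tray_blue and cold_dock below 0.008 m and z of tray_blue in the frame of cold_dock between 0.016 and 0.023 m and angle between the x axis of tray_blue and the x axis of cold_dock, either way round below 0.14 rad and angle between each of tray_blue, tray_yellow, tray_red, lid's own z axis and vertical below 0.07 rad and horizontal distance between tray_yellow and warm_dock below 0.008 m and z of tray_yellow in the frame of warm_dock between 0.016 and 0.023 m and angle between the x axis of tray_yellow and the x axis of warm_dock, either way round below 0.14 rad and horizontal distance between tray_red and tray_yellow below 0.008 m and z of tray_red in the frame of tray_yellow between 0.02 and 0.027 m and angle between the x axis of tray_red and the x axis of tray_yellow, either way round below 0.14 rad and horizontal distance between lid and tray_red below 0.008 m and z of lid in the frame of tray_red between 0.02 and 0.027 m and angle between the x axis of lid and the x axis of tray_red, either way round below 0.14 rad and linear speed of each of tray_blue, tray_yellow, tray_red, lid below 0.02 m/s); the robot touches nothing.
It fails at once if the green tray is shifted by more than 20 mm or tipped (distance of tray_green from where it was at the start of the episode above 0.02 m or angle between tray_green's own z axis and vertical above 0.4 rad).
It fails at once if the tube rack is shifted by more than 20 mm or tipped (distance of tube_rack from where it was at the start of the episode above 0.02 m or angle between tube_rack's own z axis and vertical above 0.4 rad).
It fails at once if the specimen pot is shifted by more than 20 mm or tipped (distance of specimen_pot from where it was at the start of the episode above 0.02 m or angle between specimen_pot's own z axis and vertical above 0.4 rad).
It fails at once if the control vial is shifted by more than 20 mm or tipped (distance of control_vial from where it was at the start of the episode above 0.02 m or angle between control_vial's own z axis and vertical above 0.4 rad).
It fails at once if a sample tray that is being moved is tipped by more than about 35 degrees (angle between any of tray_yellow, tray_red, tray_blue's own z axis and vertical above 0.6 rad).
It also fails if it takes over 112 s, if anything falls off the work surface, if the arm or the gripper's body presses on something with over 40 N, if the wrist force passes 120 N, or if a joint passes its speed limit or range.

## Working session

There is one attempt and no reset: what is moved stays moved. The work goes in short steps, Python scripts to look and compute and a tool call to move; the robot and the scene stay as the last step left them, time stands still between calls to the robot, and variables do not carry over. Pictures are saved under pics/ and viewed, and the job is handed in when it is done.

Besides the shell and the picture viewer there is one more tool, called after "Request:" by a JSON object that holds its "name" and its "arguments". carry_out: Moves the arm, as the interface text tells. Its arguments: {"type":"object","properties":{"moves":{"type":"array"},"newtons":{"type":"number"}},"required":["moves"]}

```bash
mkdir -p pics; ls
python3 - <<'E'
from plant import *
import cv2
print(state())
for n in ["scene","top","wrist"]:
    im=camera(n); cv2.imwrite(f"pics/{n}0.png",im[:,:,::-1]); print(n,camera_info(n))
E
```

```text
pics
{'clock': 0.0, 'qpos': array([ 6.66581425e+01,  2.01245734e+01,  9.46774990e+01, -3.30518295e-04,
        6.52650731e+01, -4.84853176e+00]), 'joint_velocities': array([ 0.00396897,  0.04766549,  0.06741604,  0.07913389, -0.04937369,
       -0.07182437]), 'effort': array([-7.59142858e-04, -4.97332335e+01, -2.85253519e+01,  6.98567927e-02,
        2.58089433e-02, -9.29312137e-05]), 'ee_pos': array([0.17439298, 0.52148195, 0.4041954 ]), 'tool_rot': array([ 175.40748645,   89.93285387, -113.08570082]), 'force': array([ 0.31225352, -1.19463991, -0.01449535]), 'moment': array([0.0108484 , 0.01739232, 0.02249632]), 'width': 0.998763985521273}
scene {'mtx': array([[491.91084181,   0.        , 273.96612537],
       [  0.        , 491.91084181, 216.67522114],
       [  0.        ,   0.        ,   1.        ]]), 'D': array([-0.01112137,  0.        ,  0.        ,  0.        ,  0.        ]), 'position': array([1.33811004, 0.47435191, 0.82638237]), 'rotation': array([-130.64426485,    0.80453082,  120.46683252])}
top {'mtx': array([[467.73487235,   0.        , 279.22914347],
       [  0.     
[... 198 characters left out ...]
.01841688, 1.18212263]), 'rotation': array([-171.4242328 ,   -0.84843058,  -90.26305466])}
wrist {'mtx': array([[336.47243199,   0.        , 276.7924629 ],
       [  0.        , 336.47243199, 208.00254437],
       [  0.        ,   0.        ,   1.        ]]), 'D': array([-0.01532912,  0.        ,  0.        ,  0.        ,  0.        ]), 'tool_from_camera': array([[-3.57560099e-04, -2.89131739e-01,  9.57289251e-01,
         1.90392061e-02],
       [-1.29552504e-03, -9.57288375e-01, -2.89131959e-01,
         8.15895468e-02],
       [ 9.99999097e-01, -1.34357425e-03, -3.22892818e-05,
         5.64306622e-04],
       [ 0.00000000e+00,  0.00000000e+00,  0.00000000e+00,
         1.00000000e+00]])}
```

View pics/scene0.png

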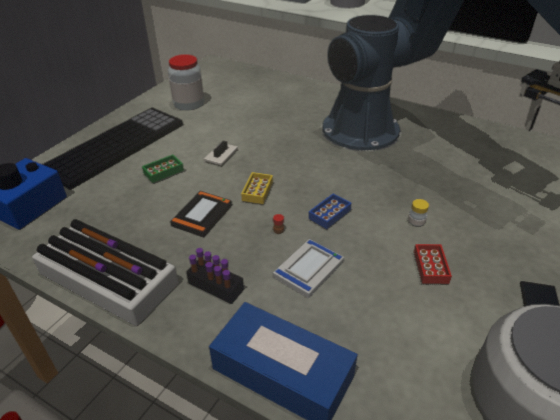

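View pics/top0.png

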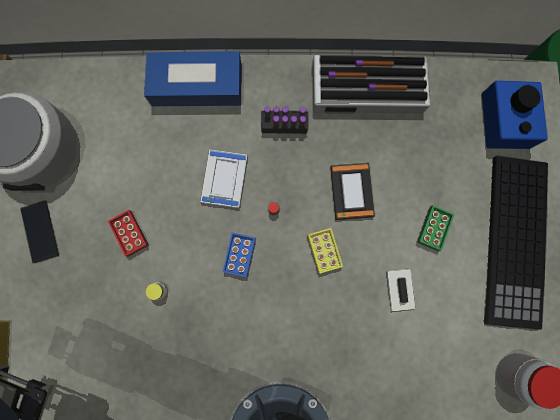

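View pics/wrist0.png

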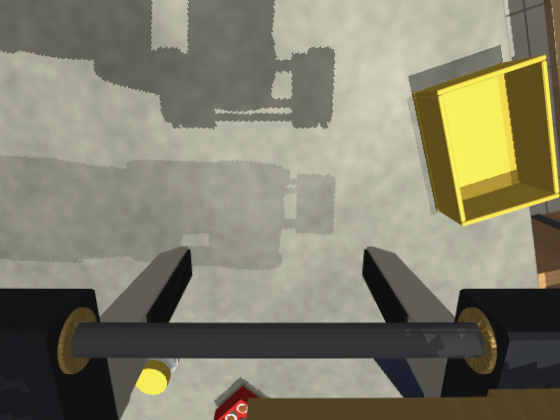

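```bash
cat > h.py <<'E'
import numpy as np, cv2
from scipy.spatial.transform import Rotation as Ro
from scipy.optimize import minimize
from plant import *
def cam(n, st=None):
    i=camera_info(n)
    if n=="wrist":
        T=np.array(i["tool_from_camera"]); R=Ro.from_euler('xyz',st['tool_rot'],degrees=True).as_matrix()
        return i["mtx"],i["D"],R@T[:3,:3],R@T[:3,3]+st['ee_pos']
    return i["mtx"],i["D"],Ro.from_euler('xyz',i["rotation"],degrees=True).as_matrix(),i["position"]
def proj(P,c):
    K,D,R,t=c
    r=cv2.Rodrigues(R.T)[0]
    return cv2.projectPoints(np.asarray(P,float).reshape(-1,1,3),r,-R.T@t,K,D)[0].reshape(-1,2)
def unproj(px,z,c):
    K,D,R,t=c
    u=cv2.undistortPoints(np.asarray(px,float).reshape(-1,1,2),K,D).reshape(-1,2)
    d=np.c_[u,np.ones(len(u))]@R.T
    return t+d*((z-t[2])/d[:,2])[:,None]
def boxc(lx,ly,z):
    return [[sx*lx/2,sy*ly/2,z] for sx,sy in((1,1),(1,-1),(-1,-1),(-1,1))]
TRAY=np.array(boxc(.1,.06,.03)+boxc(.1,.06,.006)+boxc(.087,.047,.006)+boxc(.08,.04,0))
DOCK=np.array(boxc(.14,.1,0)+boxc(.14,.1,.018)+boxc(.1,.06,.026))
LID=np.array(boxc(.1,.06,.014)+boxc(.1,.06,.006)+boxc(.08,.04,0))
def place(M,p,z0=0):
    c,s=np.cos(p[2]),np.sin(p[2])
    return M@np.array([[c,s,0],[-s,c,0],[0,0,1]])+[p[0],p[1],z0]
S=4
def fit(M,masks,p0,z0=0):
    """masks: list of (mask,cam)"""
    data=[]
    for m,c in masks:
        ys,xs=np.nonzero(m); x0,y0,x1,y1=xs.min()-15,ys.min()-15,xs.max()+15,ys.max()+15
        crop=np.zeros((y1-y0,x1-x0),np.float32); 
        mm=np.pad(m,60)[y0+60:y1+60,x0+60:x1+60]
        data.append((mm.astype(float),c,x0,y0))
    def cost(q):
        p=np.array(p0)+np.array(q)*[.01,.01,.1]; e=0
        for mm,c,x0,y0 in data:
            uv=proj(place(M,p,z0),c)-[x0,y0]
            h=cv2.convexHull(((uv+.5)*S*16-8).round().astype(np.int32))
            big=np.zeros((mm.shape[0]*S,mm.shape[1]*S),np.uint8)
            cv2.fillConvexPoly(big,h,1,shift=4)
            r=cv2.resize(big.astype(np.float32),mm.shape[::-1],interpolation=cv2.INTER_AREA)
            e+=np.abs(r-mm).sum()/mm.sum()
        return e/len(data)
    best=min((minimize(cost,s,method='Nelder-Mead',options=dict(xatol=.005,fatol=1e-5,initial_simplex=np.array(s)+np.array([[0,0,0],[1,0,0],[0,1,0],[0,0,1.]]))) for s in ([0,0,0],[.3,-.3,1],[-.3,.3,-1])),key=lambda r:r.fun)
    return np.array(p0)+best.x*[.01,.01,.1],best.fun
def cmask(im,name,box=None):
    h=cv2.cvtColor(im,cv2.COLOR_RGB2HSV); H,Sa,V=h[...,0].astype(int),h[...,1],h[...,2]
    rng=dict(yellow=(20,34),red=(0,8),blue=(105,125),green=(45,75))[name]
    m=((H>=rng[0])&(H<=rng[1])&(Sa>120)&(V>50)).astype(np.uint8)
    if box is not None:
        b=np.zeros_like(m); b[box[1]:box[3],box[0]:box[2]]=1; m*=b
    n,l,s,_=cv2.connectedComponentsWithStats(m)
    k=1+np.argmax(s[1:,4]); m=(l==k).astype(np.uint8)
    hull=cv2.convexHull(np.argwhere(m)[:,::-1].astype(np.int32))
    o=np.zeros_like(m); cv2.fillConvexPoly(o,hull,1); return o
E
cat > a.py <<'E'
from h import *
im=cv2.imread("pics/top0.png")
c=im[130:330,90:470]; cv2.imwrite("pics/crop1.png",cv2.resize(c,None,fx=2.1,fy=2.1,interpolation=cv2.INTER_CUBIC))
im=cv2.imread("pics/scene0.png")
c=im[120:320,130:470]; cv2.imwrite("pics/crop2.png",cv2.resize(c,None,fx=2.3,fy=2.3,interpolation=cv2.INTER_CUBIC))
T=cam("top");
for n in ["tray_yellow","tray_red","tray_blue","tray_green","lid","warm_dock","cold_dock","tube_rack","specimen_pot","control_vial"]:
    r=spot_point("top",n)[:2]
    for a in r: print(n,a["p"],np.round(a["point"],1),unproj(a["point"],0,T)[0].round(4))
E
python3 a.py
```

```text
tray_yellow 0.94 [321.7 251.3] [ 0.4487 -0.1068  0.    ]
tray_yellow 0.33 [129.5 232.4] [0.4977 0.3827 0.    ]
tray_red 0.68 [131.1 230.7] [0.502  0.3787 0.    ]
tray_green 0.59 [435.2 228.9] [ 0.5042 -0.4026  0.    ]
lid 0.95 [395.5 292.7] [ 0.343  -0.2922  0.    ]
warm_dock 0.8 [351.3 192. ] [ 0.6011 -0.1863  0.    ]
warm_dock 0.5 [317.9 251.7] [ 0.4478 -0.0972  0.    ]
cold_dock 0.96 [225.1 180.1] [0.6329 0.1394 0.    ]
tube_rack 0.61 [286.8 126.3] [ 0.7775 -0.0209  0.    ]
specimen_pot 0.71 [396.1 289.3] [ 0.3515 -0.2941  0.    ]
specimen_pot 0.45 [238.7 259.2] [ 0.4297  0.1027 -0.    ]
control_vial 0.56 [272.3 212.8] [0.5474 0.0178 0.    ]
```

View pics/crop1.png

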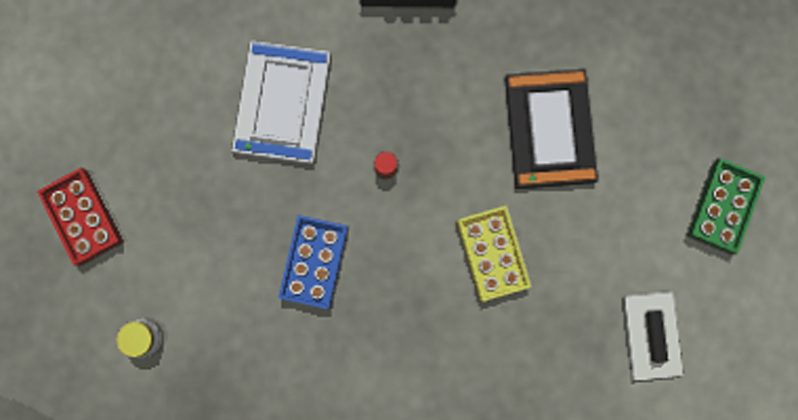

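View pics/crop2.png

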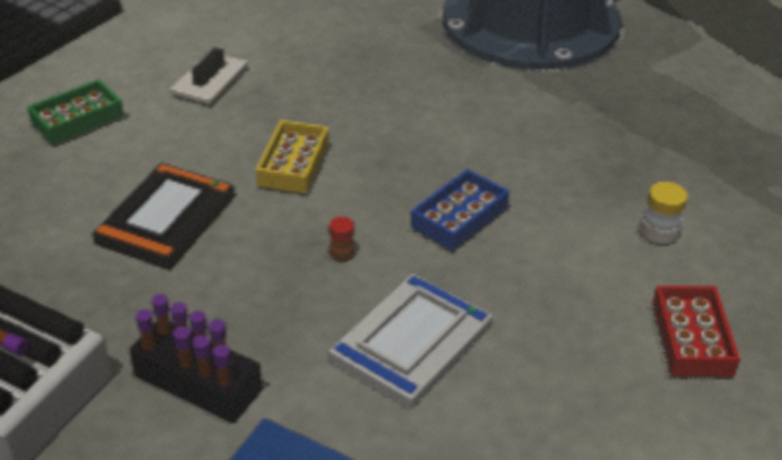

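```bash
cat > b.py <<'E'
from h import *
T=cam("top"); Sc=cam("scene")
it=cv2.imread("pics/top0.png")[:,:,::-1].copy(); isc=cv2.imread("pics/scene0.png")[:,:,::-1].copy()
def hullm(m,box):
    b=np.zeros(m.shape,np.uint8); b[box[1]:box[3],box[0]:box[2]]=1; m=m.astype(np.uint8)*b
    m=cv2.morphologyEx(m,cv2.MORPH_OPEN,np.ones((2,2),np.uint8))
    h=cv2.convexHull(np.argwhere(m)[:,::-1].astype(np.int32)); o=np.zeros_like(m); cv2.fillConvexPoly(o,h,1); return o
def V(im): return im.max(2).astype(int)
def Sat(im): return cv2.cvtColor(im,cv2.COLOR_RGB2HSV)[...,1].astype(int)
def white(im): 
    return (V(im)>165)|((Sat(im)>110)&(im[...,2]>120))
def warm(im): return (V(im)<48)|((Sat(im)>130)&(im[...,0]>150))
jobs={
 'tray_yellow':(TRAY,[.449,-.107,.3],[(cmask(it,'yellow',(300,220,350,280)),T),(cmask(isc,'yellow',(235,165,280,210)),Sc)]),
 'tray_red':(TRAY,[.502,.379,.4],[(cmask(it,'red',(100,205,155,262)),T),(cmask(isc,'red',(405,235,460,290)),Sc)]),
 'tray_blue':(TRAY,[.45,.1,-.2],[(cmask(it,'blue',(215,225,265,285)),T),(cmask(isc,'blue',(300,188,355,232)),Sc)]),
 'tray_green':(TRAY,[.504,-.403,-.3],[(cmask(it,'green',(410,200,460,255)),T),(cmask(isc,'green',(135,150,190,185)),Sc)]),
 'cold_dock':(DOCK,[.633,.139,-.15],[(hullm(white(it),(195,145,252,212)),T),(hullm(white(isc),(268,235,350,298)),Sc)]),
 'warm_dock':(DOCK,[.601,-.186,.08],[(hullm(warm(it),(325,158,380,222)),T),(hullm(warm(isc),(165,185,236,238)),Sc)]),
 'lid':(LID,[.343,-.292,.08],[(hullm(V(it)>150,(382,262,420,318)),T)]),
}
oT=it.copy();oS=isc.copy(); R={}
for n,(M,p0,ms) in jobs.items():
    p,f=fit(M,ms,p0); R[n]=p
    s=''
    if len(ms)>1:
        for m in ms: q,g=fit(M,[m],p); s+=f" | {np.round(q,4)} {g:.3f}"
    print(n,np.round(p,4),np.degrees(p[2]).round(1),round(f,3),s)
for o,c in((oT,T),(oS,Sc)): 
  o=None
oT=cv2.resize(it,None,fx=3,fy=3,interpolation=cv2.INTER_CUBIC);oS=cv2.resize(isc,None,fx=3,fy=3,interpolation=cv2.INTER_CUBIC)
for o,c in((oT,T),(oS,Sc)):
  for n,(M,_,_) in jobs.items():
    h=cv2.convexHull(((proj(place(M,R[n]),c)+.5)*3*16).astype(np.int32)); cv2.polylines(o,[h],True,(255,0,255),1,cv2.LINE_AA,4)
cv2.imwrite("pics/fitT.png",cv2.resize(oT[430:960,300:1380,::-1],(800,393)));cv2.imwrite("pics/fitS.png",cv2.resize(oS[360:920,380:1400,::-1],(800,439)))
E
python3 b.py
```

```text
tray_yellow [ 0.4494 -0.1133  0.2836] 16.2 0.08  | [ 0.4493 -0.1115  0.2797] 0.035 | [ 0.449  -0.1159  0.2784] 0.042
tray_red [0.4949 0.3807 0.4965] 28.4 0.053  | [0.4951 0.3822 0.5029] 0.032 | [0.4947 0.3793 0.4945] 0.030
tray_blue [ 0.4399  0.1004 -0.213 ] -12.2 0.147  | [ 0.4405  0.1014 -0.2185] 0.035 | [ 0.4378  0.0962 -0.1181] 0.193
tray_green [ 0.3462 -0.3297  0.1222] 7.0 1.0  | [ 0.3462 -0.3297  0.1222] 1.000 | [ 0.3462 -0.3297  0.1222] 1.000
cold_dock [ 0.6335  0.1397 -0.1275] -7.3 0.24  | [ 0.6346  0.1398 -0.14  ] 0.049 | [ 0.6187  0.1321 -0.1184] 0.384
warm_dock [ 0.5999 -0.1853  0.0716] 4.1 0.104  | [ 0.5979 -0.1861  0.0668] 0.079 | [ 0.6031 -0.1849  0.095 ] 0.106
lid [ 0.3489 -0.3066  0.0768] 4.4 0.045
```

View pics/fitT.png

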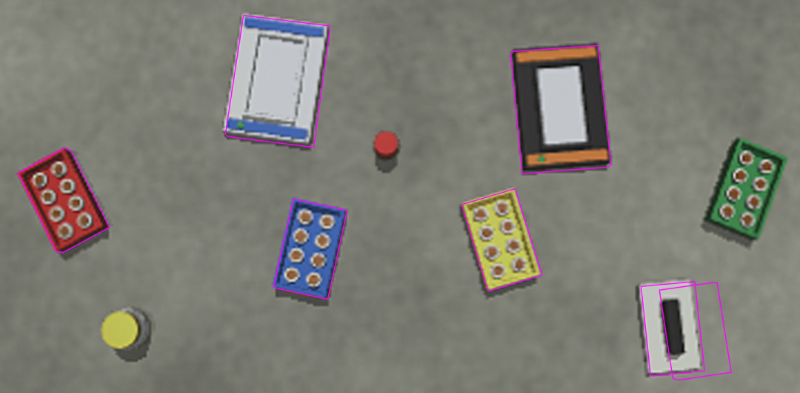

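View pics/fitS.png

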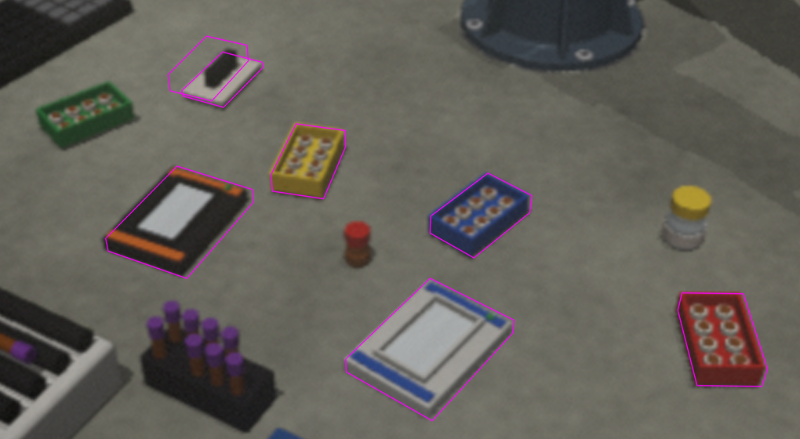

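```bash
cat >> h.py <<'E'
def wrap(a,m=np.pi): return (a+m/2)%m-m/2
def toolyaw(st):
    R=Ro.from_euler('xyz',st['tool_rot'],degrees=True).as_matrix()
    return R
def plan(x,y,z,yaw=None):
    """yaw: thing's own-x yaw; jaws (tool z) along its y. TCP target x,y,z"""
    st=state(); R=toolyaw(st); tz=R[:,2]; ty=R[:,1]
    print('clock',round(st['clock'],2),'pos',st['ee_pos'].round(4),'toolx',R[:,0].round(4),'q',st['qpos'].round(1),'w',round(st['width'],3),'F',st['force'].round(1))
    a=np.arctan2(tz[1],tz[0]); print('tool z yaw deg',np.degrees(a).round(2))
    d=np.array([x,y,z])-st['ee_pos']
    turn=0
    if yaw is not None:
        dz=wrap(yaw+np.pi/2-a)          # world-ccw needed
        turn=-dz                        # tool x points down
        print('turn rad',round(turn,4),'alt',round(turn-np.sign(turn)*np.pi,4))
    R2=Ro.from_rotvec(R[:,0]*turn).as_matrix()@R
    print('shift before turn (tool xyz)',(R.T@d).round(4),' after turn',(R2.T@d).round(4))
E
python3 -c "
from h import *
plan(.44,.10,.36,-.217)"
```

```text
clock 0.65 pos [0.1744 0.5216 0.4047] toolx [-0.  0. -1.] q [66.7 20.1 94.6  0.  65.3 -4.8] w 0.999 F [ 0.5 -0.4  0.4]
tool z yaw deg 71.51
turn rad -0.1058 alt 3.0358
shift before turn (tool xyz) [ 0.0447 -0.3856 -0.3156]  after turn [ 0.0447 -0.3501 -0.3545]
```

Request:
{"name": "carry_out", "arguments": {"moves": [[[0, 0, 0, -0.106, -1], [0.004, -0.035, -0.0355, 0, -1], [0.004, -0.035, -0.0355, 0, -1], [0.004, -0.035, -0.0355, 0, -1], [0.004, -0.035, -0.0355, 0, -1], [0.004, -0.035, -0.0355, 0, -1], [0.004, -0.035, -0.0355, 0, -1], [0.005, -0.035, -0.0355, 0, -1], [0.005, -0.035, -0.0355, 0, -1], [0.005, -0.035, -0.0355, 0, -1], [0.005, -0.035, -0.0355, 0, -1], [0, 0, 0, 0, -1], [0, 0, 0, 0, -1]]], "newtons": 20}}

```text
clock: 2.28
ee_pos: [0.4397, 0.0998, 0.3607]
tool_rot: [80.5, 90.0, 158.0]
force: [1.1, -0.4, -0.0]
width: 1.0
```

```bash
python3 -c "
from h import *
plan(.44,.10,.36,-.217)
st=state();im=camera('wrist'); cv2.imwrite('pics/w1.png',im[:,:,::-1]); np.save('w1.npy',[st['ee_pos'],st['tool_rot']])
"
```

```text
clock 2.27 pos [0.4397 0.0998 0.3607] toolx [-4.e-04  1.e-04 -1.e+00] q [  6.9  13.1 111.3   0.   55.6 -70.7] w 1.0 F [ 1.1 -0.4 -0. ]
tool z yaw deg 77.55
turn rad -0.0003 alt 3.1413
shift before turn (tool xyz) [ 0.0007 -0.0003  0.0002]  after turn [ 0.0007 -0.0003  0.0002]
```

View pics/w1.png

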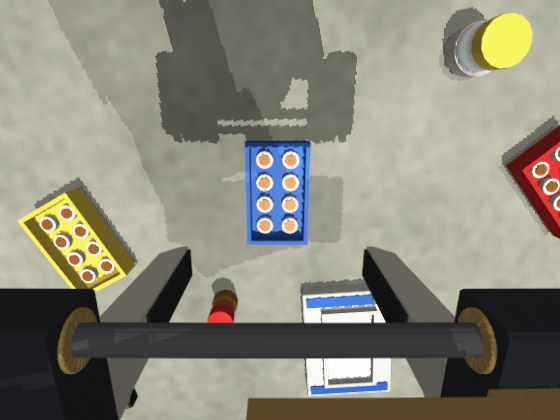

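```bash
cat > c.py <<'E'
from h import *
import sys
def wfit(f,jobs,out=None,z0=0):
    a=np.load(f+'.npy'); st=dict(ee_pos=a[0],tool_rot=a[1]); c=cam('wrist',st)
    im=cv2.imread(f'pics/{f}.png')[:,:,::-1].copy(); o=cv2.resize(im,(1120,840))
    for n,M,m,p0 in jobs:
        p,e=fit(M,[(m,c)],p0,z0); print(n,p.round(4),np.degrees(p[2]).round(2),round(e,3))
        h=cv2.convexHull(((proj(place(M,p,z0),c)+.5)*2*16).astype(np.int32)); cv2.polylines(o,[h],True,(255,0,255),1,cv2.LINE_AA,4)
    cv2.imwrite('pics/'+f+'_fit.png',cv2.resize(o,(784,588))[:,:,::-1])
if __name__=='__main__':
    im=cv2.imread('pics/w1.png')[:,:,::-1].copy()
    wfit('w1',[('blue',TRAY,cmask(im,'blue',(240,130,320,250)),[.44,.10,-.217]),('yellow',TRAY,cmask(im,'yellow',(10,180,140,300)),[.449,-.112,.28])])
E
python3 c.py
```

```text
blue [ 0.4403  0.1006 -0.2197] -12.59 0.018
yellow [ 0.4486 -0.1129  0.2779] 15.92 0.032
```

View pics/w1_fit.png

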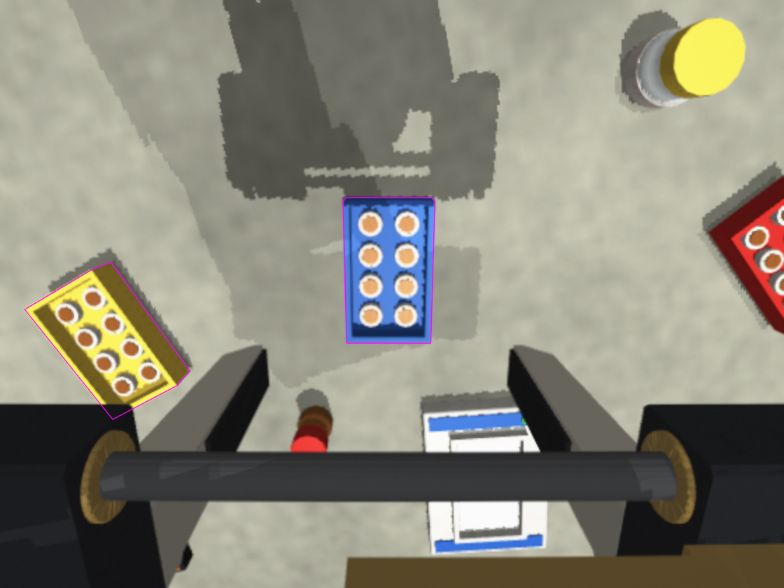

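Request:
{"name": "carry_out", "arguments": {"moves": [[[0.045, 0, 0, 0, -1], [0.045, 0, 0, 0, -1], [0.04, 0, 0.001, 0, -1], [0.025, 0, 0, 0, -1], [0.0125, 0, 0, 0, -1], [0, 0, 0, 0, 1], [0, 0, 0, 0, 1], [0, 0, 0, 0, 1], [0, 0, 0, 0, 1], [0, 0, 0, 0, 1], [0, 0, 0, 0, 1]]], "newtons": 25}}

```text
clock: 3.7
ee_pos: [0.4403, 0.1006, 0.1938]
tool_rot: [-70.2, 90.0, 7.3]
force: [-1.6, 0.7, 6.7]
width: 0.643
```

```bash
python3 -c "
from h import *
plan(.634,.1397,.33,-.14)
"
```

```text
clock 3.7 pos [0.4403 0.1006 0.1938] toolx [ 9.e-04  1.e-04 -1.e+00] q [  7.   30.8 116.9   0.   32.2 -70.6] w 0.643 F [-1.6  0.7  6.7]
tool z yaw deg 77.57
turn rad -0.0769 alt 3.0647
shift before turn (tool xyz) [-0.136  -0.1809  0.0799]  after turn [-0.136  -0.1865  0.0658]
```

Request:
{"name": "carry_out", "arguments": {"moves": [[[-0.01, 0, 0, 0, 1], [-0.03, 0, 0, 0, 1], [-0.045, 0, 0, 0, 1], [-0.045, 0, 0, -0.077, 1], [-0.006, -0.035, 0.013, 0, 1], [0, -0.04, 0.013, 0, 1], [0, -0.04, 0.013, 0, 1], [0, -0.04, 0.013, 0, 1], [0, -0.0315, 0.0135, 0, 1], [0, 0, 0, 0, 1], [0, 0, 0, 0, 1]]]}}

```text
clock: 5.08
ee_pos: [0.6332, 0.1393, 0.3292]
tool_rot: [108.2, 89.9, -169.8]
force: [-0.5, 0.2, -1.9]
width: 0.642
```

```bash
python3 -c "
from h import *
plan(.634,.1397,.33,-.14)
st=state();im=camera('wrist'); cv2.imwrite('pics/w2.png',im[:,:,::-1]); np.save('w2.npy',[st['ee_pos'],st['tool_rot']])
"
```

```text
clock 5.08 pos [0.6332 0.1393 0.3292] toolx [-1.e-03 -2.e-04 -1.e+00] q [  8.3  34.7  82.8  -0.   62.5 -73.7] w 0.642 F [-0.5  0.2 -1.9]
tool z yaw deg 81.99
turn rad 0.0002 alt -3.1414
shift before turn (tool xyz) [-0.0008 -0.0007  0.0005]  after turn [-0.0008 -0.0007  0.0005]
```

View pics/w2.png

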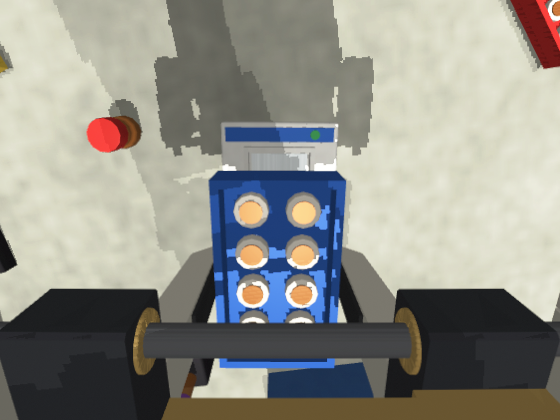

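```bash
cat > ov.py <<'E'
from h import *
def ov(f,things,crop,scale=4,out=None):
    a=np.load(f+'.npy'); c=cam('wrist',dict(ee_pos=a[0],tool_rot=a[1])) if f[0]=='w' else cam('top' if f[0]=='t' else 'scene')
    im=cv2.imread(f'pics/{f}.png'); x0,y0,x1,y1=crop
    o=cv2.resize(im[y0:y1,x0:x1],None,fx=scale,fy=scale,interpolation=cv2.INTER_CUBIC)
    for polys,p,z0 in things:
        for P in polys:
            uv=(proj(place(np.array(P),p,z0),c)+.5-[x0,y0])*scale
            cv2.polylines(o,[(uv*16).round().astype(np.int32)],True,(255,0,255),1,cv2.LINE_AA,4)
    cv2.imwrite(f'pics/{out or f+"_ov"}.png',o)
DOCKP=[boxc(.14,.1,.018),boxc(.1,.06,.026),boxc(.092,.052,.026),boxc(.092,.052,.018)]
TRAYP=[boxc(.1,.06,.03),boxc(.092,.052,.03),boxc(.1,.06,.006)]
LIDP=[boxc(.1,.06,.014),boxc(.06,.016,.038)]
E
python3 -c "
from ov import *
ov('w2',[(DOCKP,[.634,.1397,-.14],0),(TRAYP,[.6335,.1397,-.14],.3292-.193)],(180,100,380,250))
"
```

```text
(no output)
```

View pics/w2_ov.png

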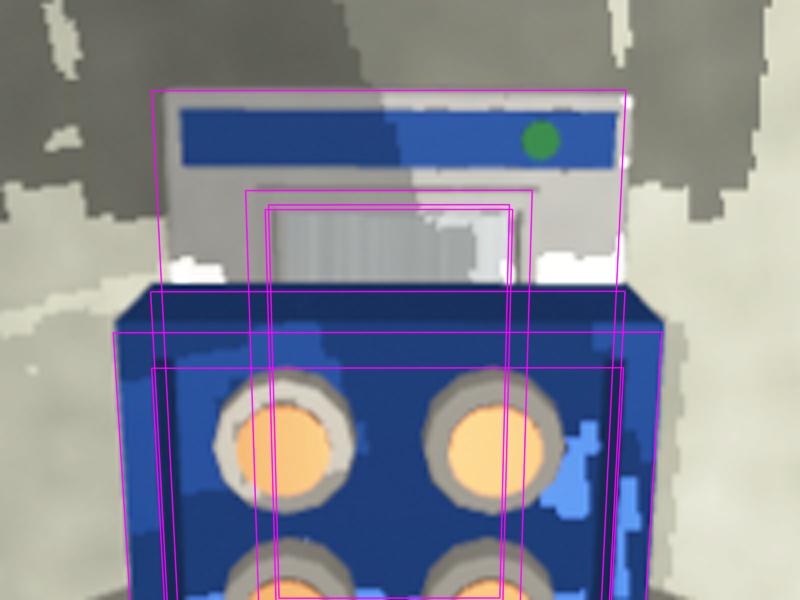

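Request:
{"name": "carry_out", "arguments": {"moves": [[[0.03, -0.002, 0.0015, 0, 1], [0.035, 0, 0, 0, 1], [0.02, 0, 0, 0, 1], [0.01, 0, 0, 0, 1], [0.005, 0, 0, 0, 1], [0.005, 0, 0, 0, 1], [0.004, 0, 0, 0, 1], [0.003, 0, 0, 0, 1], [0.002, 0, 0, 0, 1], [0.001, 0, 0, 0, 1], [0, 0, 0, 0, 1]]]}}

```text
clock: 6.5
ee_pos: [0.6361, 0.1407, 0.2142]
tool_rot: [-93.6, 90.0, -11.6]
force: [-0.9, -0.2, -1.5]
width: 0.642
```

Request:
{"name": "carry_out", "arguments": {"moves": [[[0.001, 0, 0, 0, 1], [0, 0, 0, 0, 0.4], [0, 0, 0, 0, 0.2], [0, 0, 0, 0, -0.2], [0, 0, 0, 0, -1], [0, 0, 0, 0, -1], [0, 0, 0, 0, -1], [-0.01, 0, 0, 0, -1], [-0.03, 0, 0, 0, -1], [-0.04, 0, 0, 0, -1], [-0.04, 0, 0, 0, -1], [0, 0, 0, 0, -1], [0, 0, 0, 0, -1]]]}}

```text
clock: 8.12
ee_pos: [0.6359, 0.1406, 0.3329]
tool_rot: [103.4, 90.0, -174.7]
force: [-0.2, 0.3, -0.7]
width: 0.999
```

```bash
python3 -c "
from ov import *
plan(.4488,-.1125,.36,.2785)
st=state();im=camera('wrist'); cv2.imwrite('pics/w3.png',im[:,:,::-1]); np.save('w3.npy',[st['ee_pos'],st['tool_rot']])
cv2.imwrite('pics/s3.png',camera('scene')[:,:,::-1])
d=[.6345,.141,-.14]
ov('w3',[(DOCKP[:1],d,0),(TRAYP,d,.020)],(180,80,380,300),2.7)
ov('s3',[(DOCKP[:1],d,0),(TRAYP,d,.020)],(260,220,360,300),6)
"
```

```text
clock 8.12 pos [0.6359 0.1406 0.3329] toolx [-5.e-04 -0.e+00 -1.e+00] q [  8.4  34.8  82.2   0.   63.1 -73.6] w 0.999 F [-0.2  0.3 -0.7]
tool z yaw deg 81.98
turn rad -0.4184 alt 2.7232
shift before turn (tool xyz) [-0.027   0.15   -0.2767]  after turn [-0.027   0.2495 -0.1919]Traceback (most recent call last):
  File "<string>", line 8, in <module>
    ov('s3',[(DOCKP[:1],d,0),(TRAYP,d,.020)],(260,220,360,300),6)
    ~~^^^^^^^^^^^^^^^^^^^^^^^^^^^^^^^^^^^^^^^^^^^^^^^^^^^^^^^^^^^
  File "ov.py", line 3, in ov
    a=np.load(f+'.npy'); c=cam('wrist',dict(ee_pos=a[0],tool_rot=a[1])) if f[0]=='w' else cam('top' if f[0]=='t' else 'scene')
    fid = stack.enter_context(open(os.fspath(file), "rb"))
                              ~~~~^^^^^^^^^^^^^^^^^^^^^^^
FileNotFoundError: [Errno 2] No such file or directory: 's3.npy'
```

View pics/w3_ov.png

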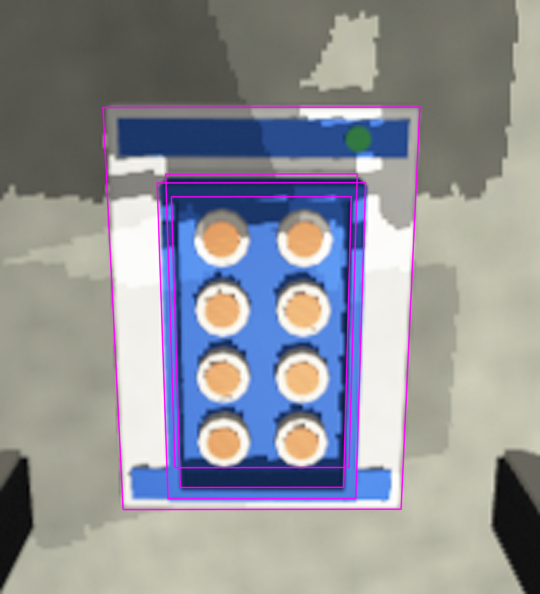

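```bash
sed -i "s/a=np.load(f+'.npy'); c=cam('wrist',dict(ee_pos=a\[0\],tool_rot=a\[1\])) if/a=np.load(f+'.npy') if f[0]=='w' else None; c=cam('wrist',dict(ee_pos=a[0],tool_rot=a[1])) if/" ov.py; python3 -c "
from ov import *
d=[.6345,.141,-.14]
ov('s3',[(DOCKP[:1],d,0),(TRAYP,d,.020)],(260,220,360,300),6)
im=cv2.imread('pics/w3.png')[:,:,::-1].copy()
from c import wfit
wfit('w3',[('blue',TRAY[:8],cmask(im,'blue',(237,142,318,267)),d)],z0=.02)
"
```

```text
blue [ 0.636   0.1416 -0.1357] -7.78 0.079
```

View pics/s3_ov.png

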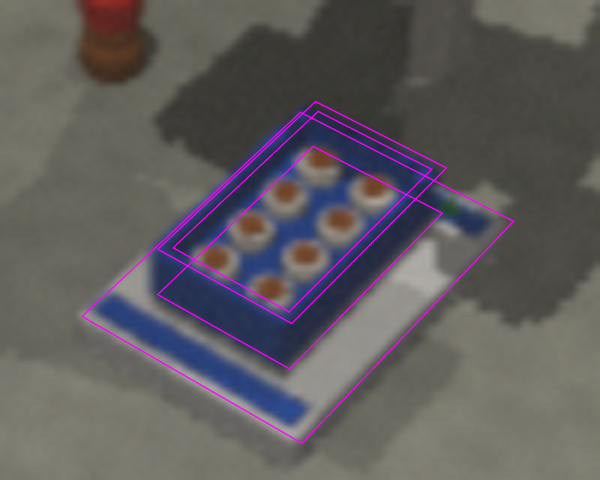

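Request:
{"name": "carry_out", "arguments": {"moves": [[[0, 0, 0, -0.139, -1], [0, 0, 0, -0.14, -1], [0, 0, 0, -0.139, -1], [0, 0.035, -0.0275, 0, -1], [0, 0.036, -0.0275, 0, -1], [0, 0.036, -0.0275, 0, -1], [0, 0.036, -0.0275, 0, -1], [0, 0.036, -0.0275, 0, -1], [0, 0.0355, -0.0275, 0, -1], [0, 0.035, -0.0273, 0, -1], [0, 0, 0, 0, -1], [0, 0, 0, 0, -1]]]}}

```text
clock: 9.72
ee_pos: [0.4492, -0.1125, 0.3329]
tool_rot: [35.7, 90.0, 141.6]
force: [0.4, -0.7, 0.0]
width: 1.003
```

```bash
python3 -c "
from ov import *
plan(.4487,-.1127,.1935,.2785)
st=state();im=camera('wrist'); cv2.imwrite('pics/w4.png',im[:,:,::-1]); np.save('w4.npy',[st['ee_pos'],st['tool_rot']])
from c import wfit
im=im.copy()
wfit('w4',[('yellow',TRAY,cmask(im,'yellow',(150,50,400,300)),[.4487,-.1127,.2785])])
"
```

```text
clock 9.72 pos [ 0.4492 -0.1125  0.3329] toolx [-5.e-04  4.e-04 -1.e+00] q [ -19.8   16.7  111.2    0.    52.1 -125.8] w 1.003 F [ 0.4 -0.7  0. ]
tool z yaw deg 105.91
turn rad -0.0008 alt 3.1408
shift before turn (tool xyz) [ 1.394e-01  5.000e-04 -1.000e-04]  after turn [ 1.394e-01  5.000e-04 -1.000e-04]
yellow [ 0.4492 -0.1121  0.2772] 15.88 0.014
```

View pics/w4_fit.png

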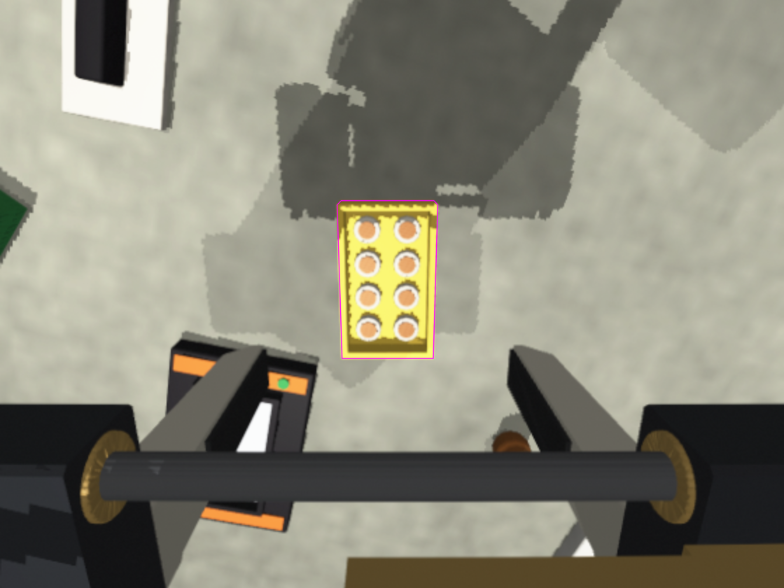

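Request:
{"name": "carry_out", "arguments": {"moves": [[[0.04, 0, 0, 0, -1], [0.045, 0, 0, 0, -1], [0.03, 0, 0, 0, -1], [0.016, 0, 0, 0, -1], [0.008, 0, 0, 0, -1], [0, 0, 0, 0, 1], [0, 0, 0, 0, 1], [0, 0, 0, 0, 1], [0, 0, 0, 0, 1], [0, 0, 0, 0, 1], [0, 0, 0, 0, 1]]], "newtons": 25}}

```text
clock: 11.15
ee_pos: [0.4491, -0.1128, 0.1947]
tool_rot: [-127.1, 90.0, -21.1]
force: [-1.4, 1.1, 6.3]
width: 0.643
```

```bash
python3 -c "
from h import *
plan(.599,-.1865,.33,.07)
"
```

```text
clock 11.15 pos [ 0.4491 -0.1128  0.1947] toolx [ 7.e-04 -3.e-04 -1.e+00] q [ -19.9   31.5  115.2   -0.    33.3 -125.8] w 0.643 F [-1.4  1.1  6.3]
tool z yaw deg 105.94
turn rad 0.2082 alt -2.9334
shift before turn (tool xyz) [-0.1352 -0.1239 -0.1121]  after turn [-0.1352 -0.1444 -0.084 ]
```

Request:
{"name": "carry_out", "arguments": {"moves": [[[-0.01, 0, 0, 0, 1], [-0.03, 0, 0, 0, 1], [-0.045, 0, 0, 0.104, 1], [-0.045, 0, 0, 0.104, 1], [-0.006, -0.036, -0.021, 0, 1], [0, -0.036, -0.021, 0, 1], [0, -0.036, -0.021, 0, 1], [0, -0.036, -0.021, 0, 1], [0, 0, 0, 0, 1], [0, 0, 0, 0, 1]]]}}

```text
clock: 12.4
ee_pos: [0.598, -0.1862, 0.3301]
tool_rot: [62.2, 89.9, 156.3]
force: [-0.3, -0.1, -1.2]
width: 0.644
```

```bash
python3 -c "
from ov import *
plan(.599,-.1865,.2147,.07)
st=state();im=camera('wrist'); cv2.imwrite('pics/w5.png',im[:,:,::-1]); np.save('w5.npy',[st['ee_pos'],st['tool_rot']])
ov('w5',[(DOCKP,[.599,-.1865,.07],0),(TRAYP,[st['ee_pos'][0],st['ee_pos'][1],.07],st['ee_pos'][2]-.1947)],(180,80,380,230))
"
```

```text
clock 12.4 pos [ 0.598  -0.1862  0.3301] toolx [-1.1e-03  5.0e-04 -1.0e+00] q [ -21.6   32.5   86.6    0.    61.  -115.6] w 0.644 F [-0.3 -0.1 -1.2]
tool z yaw deg 94.02
turn rad 0.0002 alt -3.1414
shift before turn (tool xyz) [ 0.1154 -0.0011 -0.0005]  after turn [ 0.1154 -0.0011 -0.0005]
```

View pics/w5_ov.png

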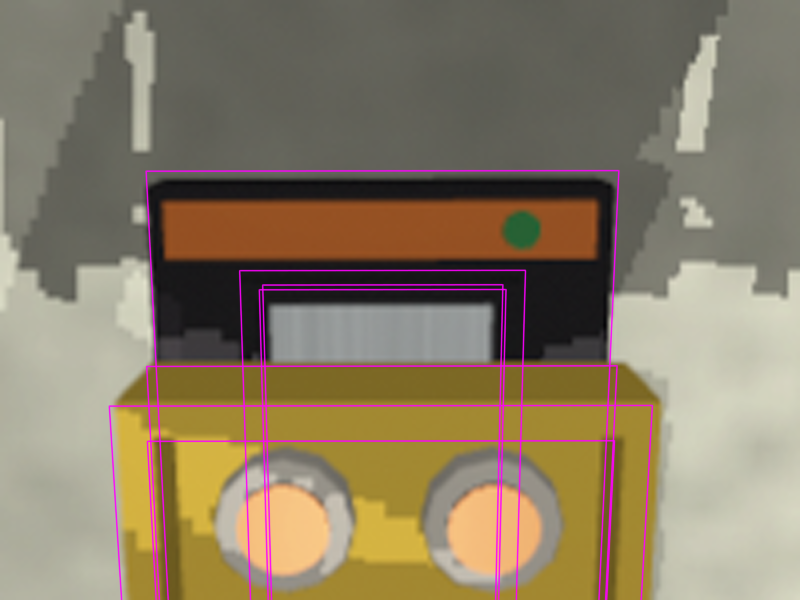

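Request:
{"name": "carry_out", "arguments": {"moves": [[[0.03, -0.003, -0.0015, 0, 1], [0.035, 0, 0, 0, 1], [0.02, 0, 0, 0, 1], [0.01, 0, 0, 0, 1], [0.005, 0, 0, 0, 1], [0.005, 0, 0, 0, 1], [0.004, 0, 0, 0, 1], [0.003, 0, 0, 0, 1], [0.002, 0, 0, 0, 1], [0.001, 0, 0, 0, 1], [0, 0, 0, 0, 1]]]}}

```text
clock: 13.82
ee_pos: [0.6016, -0.1878, 0.2152]
tool_rot: [155.0, 90.0, -111.0]
force: [0.5, 0.4, -1.2]
width: 0.644
```

Request:
{"name": "carry_out", "arguments": {"moves": [[[0.001, 0, 0, 0, 1], [0, 0, 0, 0, 0.4], [0, 0, 0, 0, 0.2], [0, 0, 0, 0, -0.2], [0, 0, 0, 0, -1], [0, 0, 0, 0, -1], [0, 0, 0, 0, -1], [-0.01, 0, 0, 0, -1], [-0.03, 0, 0, 0, -1], [-0.04, 0, 0, 0, -1], [-0.04, 0, 0, 0, -1], [0, 0, 0, 0, -1], [0, 0, 0, 0, -1]]]}}

```text
clock: 15.45
ee_pos: [0.6014, -0.1876, 0.3339]
tool_rot: [66.0, 90.0, 160.1]
force: [-0.6, 0.5, -0.2]
width: 1.0
```

```bash
python3 -c "
from ov import *
plan(.495,.3815,.36,.5)
st=state();im=camera('wrist'); cv2.imwrite('pics/w6.png',im[:,:,::-1]); np.save('w6.npy',[st['ee_pos'],st['tool_rot']])
cv2.imwrite('pics/s6.png',camera('scene')[:,:,::-1])
d=[.601,-.1868,.07]
ov('w6',[(DOCKP[:1],d,0),(TRAYP,d,.020)],(180,80,380,300),2.7)
ov('s6',[(DOCKP[:1],d,0),(TRAYP,d,.020)],(160,170,260,250),6)
im=im.copy()
from c import wfit
wfit('w6',[('yellow',TRAY[:8],cmask(im,'yellow',(200,80,360,290)),d)],z0=.02)
"
```

```text
clock 15.45 pos [ 0.6014 -0.1876  0.3339] toolx [-5.e-04  2.e-04 -1.e+00] q [ -21.6   32.6   85.8   -0.    61.7 -115.6] w 1.0 F [-0.6  0.5 -0.2]
tool z yaw deg 94.02
turn rad -0.4298 alt 2.7118
shift before turn (tool xyz) [-0.0259  0.0662  0.5752]  after turn [-0.0259 -0.1795  0.5505]
yellow [ 0.601  -0.1869  0.0686] 3.93 0.031
```

View pics/w6_ov.png

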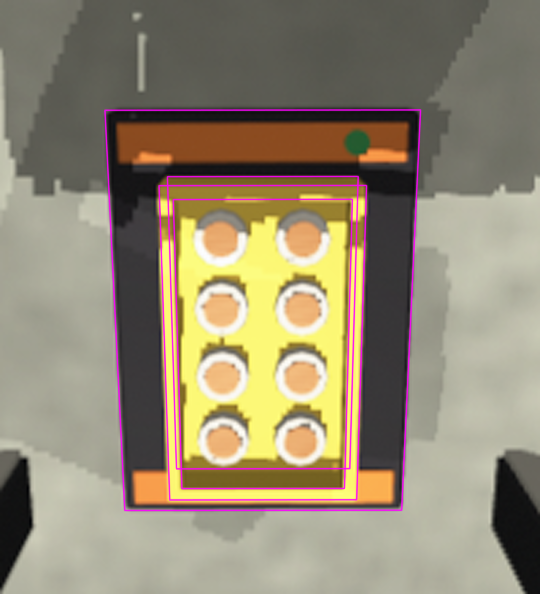

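View pics/s6_ov.png

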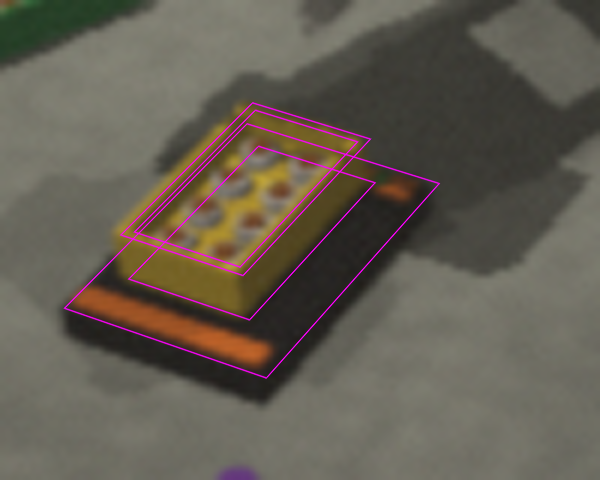

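Request:
{"name": "carry_out", "arguments": {"moves": [[[0, 0, 0, -0.143, -1], [0, 0, 0, -0.144, -1], [0, 0, 0, -0.143, -1], [0, -0.015, 0.045, 0, -1], [0, -0.015, 0.046, 0, -1], [0, -0.015, 0.046, 0, -1], [0, -0.015, 0.046, 0, -1], [0, -0.015, 0.046, 0, -1], [0, -0.015, 0.046, 0, -1], [0, -0.015, 0.046, 0, -1], [0, -0.015, 0.046, 0, -1], [0, -0.015, 0.046, 0, -1], [0, -0.015, 0.046, 0, -1], [0, -0.015, 0.046, 0, -1], [0, -0.0145, 0.0455, 0, -1], [0, 0, 0, 0, -1], [0, 0, 0, 0, -1]]]}}

```text
clock: 17.68
ee_pos: [0.4951, 0.381, 0.3333]
tool_rot: [101.9, 89.9, -139.5]
force: [0.7, -0.6, 1.0]
width: 1.002
```

```bash
python3 -c "
from ov import *
plan(.495,.3815,.1945,.5)
st=state();im=camera('wrist'); cv2.imwrite('pics/w7.png',im[:,:,::-1]); np.save('w7.npy',[st['ee_pos'],st['tool_rot']])
from c import wfit
im=im.copy()
wfit('w7',[('red',TRAY,cmask(im,'red',(150,50,400,300)),[.495,.3815,.5])])
"
```

```text
clock 17.68 pos [0.4951 0.381  0.3333] toolx [-0.0013 -0.0011 -1.    ] q [ 33.3  32.1  86.7  -0.   61.3 -85.4] w 1.002 F [ 0.7 -0.6  1. ]
tool z yaw deg 118.67
turn rad 0.0004 alt -3.1412
shift before turn (tool xyz) [ 0.1388 -0.0004  0.0005]  after turn [ 0.1388 -0.0004  0.0005]
red [0.4946 0.3814 0.4992] 28.6 0.024
```

View pics/w7_fit.png

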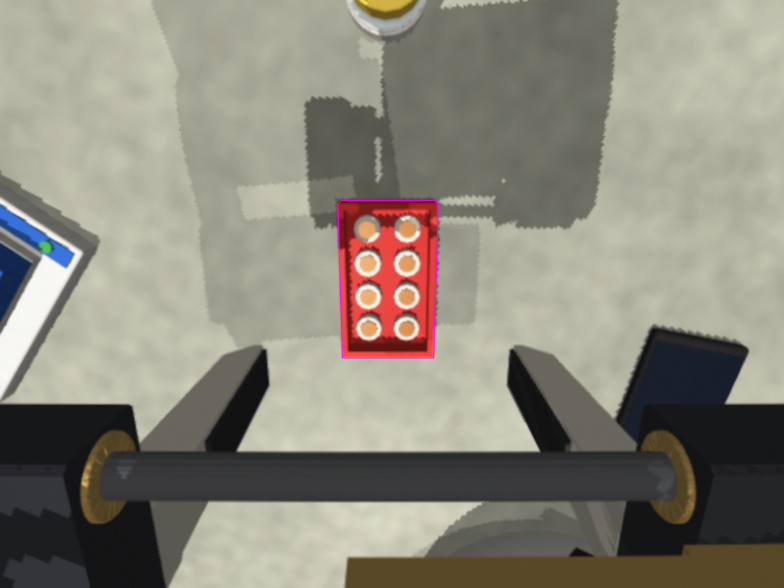

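Request:
{"name": "carry_out", "arguments": {"moves": [[[0.04, 0, 0, 0, -1], [0.045, 0, 0, 0, -1], [0.03, 0, 0, 0, -1], [0.016, 0, 0, 0, -1], [0.008, 0, 0, 0, -1], [0, 0, 0, 0, 1], [0, 0, 0, 0, 1], [0, 0, 0, 0, 1], [0, 0, 0, 0, 1], [0, 0, 0, 0, 1], [0, 0, 0, 0, 1]]], "newtons": 25}}

```text
clock: 19.1
ee_pos: [0.4952, 0.3815, 0.1957]
tool_rot: [-87.6, 90.0, 31.0]
force: [-2.0, -0.1, 5.3]
width: 0.643
```

```bash
python3 -c "
from h import *
plan(.601,-.187,.345,.0695)
"
```

```text
clock 19.1 pos [0.4952 0.3815 0.1957] toolx [ 5.e-04  3.e-04 -1.e+00] q [ 33.3  42.8  90.2  -0.   46.9 -85.3] w 0.643 F [-2.  -0.1  5.3]
tool z yaw deg 118.66
turn rad 0.4308 alt -2.7108
shift before turn (tool xyz) [-0.1494  0.1798 -0.5496]  after turn [-0.1494 -0.0661 -0.5744]
```

Request:
{"name": "carry_out", "arguments": {"moves": [[[-0.01, 0, 0, 0, 1], [-0.045, 0, 0, 0.143, 1], [-0.05, 0, 0, 0.144, 1], [-0.044, 0, 0, 0.144, 1], [0, -0.0055, -0.045, 0, 1], [0, -0.0055, -0.048, 0, 1], [0, -0.0055, -0.048, 0, 1], [0, -0.0055, -0.048, 0, 1], [0, -0.0055, -0.048, 0, 1], [0, -0.0055, -0.048, 0, 1], [0, -0.0055, -0.048, 0, 1], [0, -0.0055, -0.048, 0, 1], [0, -0.0055, -0.048, 0, 1], [0, -0.0055, -0.049, 0, 1], [0, -0.0055, -0.049, 0, 1], [0, -0.0055, -0.047, 0, 1], [0, 0, 0, 0, 1], [0, 0, 0, 0, 1]]]}}

```text
clock: 21.35
ee_pos: [0.6004, -0.1863, 0.3442]
tool_rot: [44.7, 90.0, 138.7]
force: [0.5, 0.1, -1.3]
width: 0.641
```

```bash
python3 -c "
from ov import *
plan(.601,-.187,.2397,.0695)
st=state();im=camera('wrist'); cv2.imwrite('pics/w8.png',im[:,:,::-1]); np.save('w8.npy',[st['ee_pos'],st['tool_rot']])
ov('w8',[(TRAYP,[.601,-.187,.0695],.02),(TRAYP,[st['ee_pos'][0],st['ee_pos'][1],.07],st['ee_pos'][2]-.1957)],(180,80,380,230))
"
```

```text
clock 21.35 pos [ 0.6004 -0.1863  0.3442] toolx [-5.e-04  4.e-04 -1.e+00] q [ -21.5   31.8   85.5    0.    62.7 -115.4] w 0.641 F [ 0.5  0.1 -1.3]
tool z yaw deg 93.95
turn rad -0.0006 alt 3.141
shift before turn (tool xyz) [ 0.1045 -0.0006 -0.0008]  after turn [ 0.1045 -0.0006 -0.0008]
```

View pics/w8_ov.png

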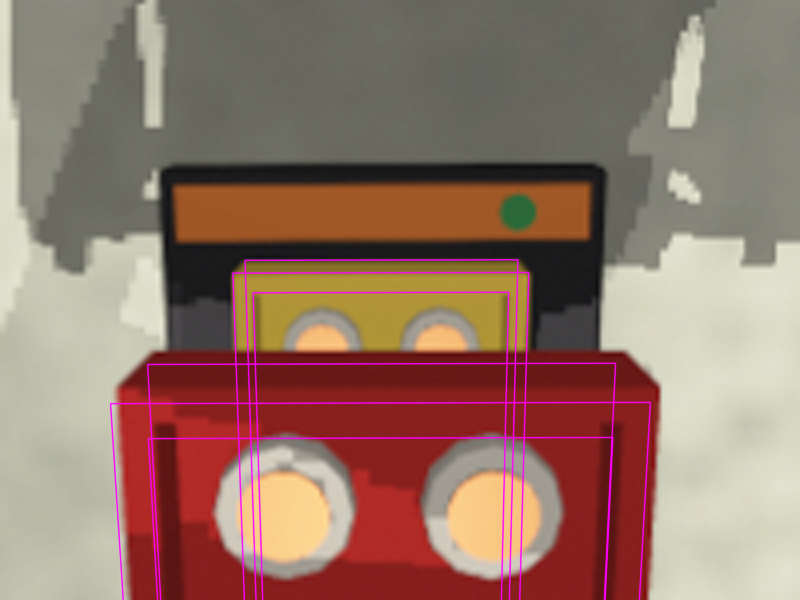

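Request:
{"name": "carry_out", "arguments": {"moves": [[[0.03, -0.0025, -0.0015, 0, 1], [0.03, 0, 0, 0, 1], [0.017, 0, 0, 0, 1], [0.008, 0, 0, 0, 1], [0.005, 0, 0, 0, 1], [0.004, 0, 0, 0, 1], [0.004, 0, 0, 0, 1], [0.003, 0, 0, 0, 1], [0.002, 0, 0, 0, 1], [0.001, 0, 0, 0, 1], [0, 0, 0, 0, 1]]]}}

```text
clock: 22.78
ee_pos: [0.6033, -0.188, 0.2402]
tool_rot: [-138.4, 90.0, -44.4]
force: [-0.1, 0.1, -0.9]
width: 0.645
```

Request:
{"name": "carry_out", "arguments": {"moves": [[[0.001, 0, 0, 0, 1], [0, 0, 0, 0, 0.4], [0, 0, 0, 0, 0.2], [0, 0, 0, 0, -0.2], [0, 0, 0, 0, -1], [0, 0, 0, 0, -1], [0, 0, 0, 0, -1], [-0.01, 0, 0, 0, -1], [-0.03, 0, 0, 0, -1], [-0.04, 0, 0, 0, -1], [-0.025, 0, 0, 0, -1], [0, 0, 0, 0, -1], [0, 0, 0, 0, -1]]]}}

```text
clock: 24.4
ee_pos: [0.603, -0.1879, 0.3434]
tool_rot: [64.5, 89.9, 158.5]
force: [-0.7, 0.4, -0.7]
width: 0.999
```

```bash
python3 -c "
from ov import *
st=state();im=camera('wrist'); cv2.imwrite('pics/w9.png',im[:,:,::-1]); np.save('w9.npy',[st['ee_pos'],st['tool_rot']])
cv2.imwrite('pics/s9.png',camera('scene')[:,:,::-1])
cv2.imwrite('pics/t9.png',camera('top')[:,:,::-1])
d=[.601,-.1868,.07]
ov('w9',[(DOCKP[:1],d,0),(TRAYP,d,.044)],(180,80,380,300),2.7)
ov('s9',[(DOCKP[:1],d,0),(TRAYP,d,.044)],(160,160,260,250),6)
im=im.copy()
from c import wfit
wfit('w9',[('red',TRAY[:8],cmask(im,'red',(200,80,360,300)),d)],z0=.044)
it=cv2.imread('pics/t9.png')[:,:,::-1].copy()
from scipy import ndimage
b=np.zeros(it.shape[:2],np.uint8); b[260:322,380:422]=1
m=(it.max(2)>150).astype(np.uint8)*b; m=cv2.morphologyEx(m,cv2.MORPH_OPEN,np.ones((2,2),np.uint8))
h=cv2.convexHull(np.argwhere(m)[:,::-1].astype(np.int32)); o=np.zeros_like(m); cv2.fillConvexPoly(o,h,1)
for x0 in ([.345,-.29,.08],[.35,-.285,.08]): print(fit(LID,[(o,cam('top'))],x0))
plan(.345,-.285,.36,.08)
"
```

```text
red [ 0.6016 -0.1875  0.0675] 3.87 0.028
(array([ 0.34833333, -0.25666667,  0.01333333]), np.float64(1.0))
(array([ 0.36666667, -0.26833333, -0.05333333]), np.float64(1.0))
clock 24.55 pos [ 0.6031 -0.1879  0.3431] toolx [-1.7e-03  7.0e-04 -1.0e+00] q [ -21.5   32.2   85.1   -0.    62.9 -115.5] w 1.001 F [-0.   0.7  0.4]
tool z yaw deg 93.97
turn rad -0.0108 alt 3.1308
shift before turn (tool xyz) [-0.0166  0.2642 -0.079 ]  after turn [-0.0166  0.2651 -0.0761]
```

View pics/w9_ov.png

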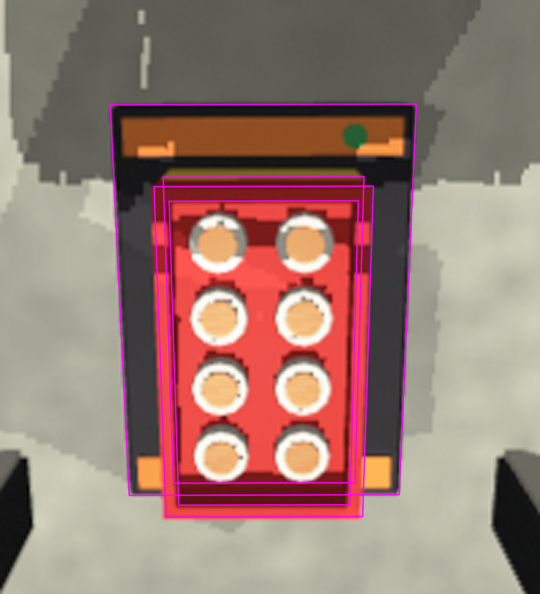

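View pics/s9_ov.png

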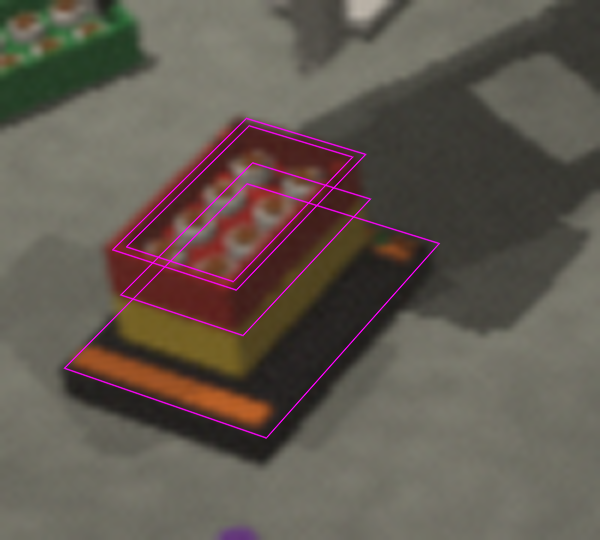

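```bash
python3 -c "
from h import *
plan(.349,-.3072,.34,.077)"
```

```text
clock 24.55 pos [ 0.6031 -0.1879  0.3431] toolx [-1.7e-03  7.0e-04 -1.0e+00] q [ -21.5   32.2   85.1   -0.    62.9 -115.5] w 1.001 F [-0.   0.7  0.4]
tool z yaw deg 93.97
turn rad -0.0078 alt 3.1338
shift before turn (tool xyz) [ 0.0034  0.2618 -0.1014]  after turn [ 0.0034  0.2625 -0.0994]
```

Request:
{"name": "carry_out", "arguments": {"moves": [[[0, 0, 0, -0.008, -1], [0, 0.043, -0.016, 0, -1], [0, 0.044, -0.017, 0, -1], [0, 0.044, -0.017, 0, -1], [0, 0.044, -0.017, 0, -1], [0, 0.044, -0.016, 0, -1], [0, 0.0435, -0.0165, 0, -1], [0, 0, 0, 0, -1], [0, 0, 0, 0, -1]]]}}

```text
clock: 25.68
ee_pos: [0.3496, -0.3074, 0.3443]
tool_rot: [-112.4, 90.0, -18.0]
force: [0.6, 0.5, 0.5]
width: 0.998
```

```bash
python3 -c "
from ov import *
plan(.349,-.3072,.203,.077)
st=state();im=camera('wrist'); cv2.imwrite('pics/w10.png',im[:,:,::-1]); np.save('w10.npy',[st['ee_pos'],st['tool_rot']])
d=[.349,-.3066,.077]
ov('w10',[(LIDP,d,0)],(180,80,380,280),3)
"
```

```text
clock 25.68 pos [ 0.3496 -0.3074  0.3443] toolx [ 3.e-04 -1.e-04 -1.e+00] q [ -47.1   16.   110.3    0.    53.8 -141.5] w 0.998 F [0.6 0.5 0.5]
tool z yaw deg 94.41
turn rad -0.0001 alt 3.1415
shift before turn (tool xyz) [0.1413 0.0006 0.0003]  after turn [0.1413 0.0006 0.0003]
```

View pics/w10_ov.png

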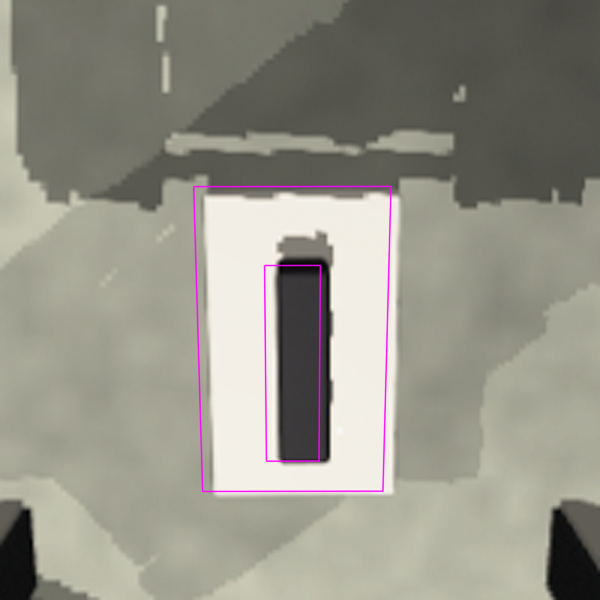

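Request:
{"name": "carry_out", "arguments": {"moves": [[[0.04, -0.0005, 0.004, 0, -1], [0.045, 0, 0, 0, -1], [0.03, 0, 0, 0, -1], [0.016, 0, 0, 0, -1], [0.008, 0, 0, 0, -1], [0, 0, 0, 0, 0], [0, 0, 0, 0, 0.5], [0, 0, 0, 0, 1], [0, 0, 0, 0, 1], [0, 0, 0, 0, 1], [0, 0, 0, 0, 1], [0, 0, 0, 0, 1], [0, 0, 0, 0, 1]]], "newtons": 25}}

```text
clock: 27.35
ee_pos: [0.3494, -0.3034, 0.2052]
tool_rot: [-128.1, 90.0, -33.7]
force: [-0.3, 0.1, -0.5]
width: 0.186
```

```bash
python3 -c "
from h import *
plan(.6016,-.1875,.375,.068)
"
```

```text
clock 27.35 pos [ 0.3494 -0.3034  0.2052] toolx [ 0. -0. -1.] q [ -46.7   30.2  115.2    0.    34.7 -141.2] w 0.186 F [-0.3  0.1 -0.5]
tool z yaw deg 94.42
turn rad 0.0092 alt -3.1324
shift before turn (tool xyz) [-0.1698 -0.2604  0.0961]  after turn [-0.1698 -0.2595  0.0985]
```

Request:
{"name": "carry_out", "arguments": {"moves": [[[0, 0, 0, 0, 1], [0, 0, 0, 0, 1], [0, 0, 0, 0.009, 1]]]}}

```text
clock: 27.72
ee_pos: [0.3494, -0.3034, 0.2052]
tool_rot: [33.2, 90.0, 127.1]
force: [1.7, 0.6, -0.2]
width: 0.17
```

Width 0.170 is 15.8 mm, so the handle is gripped. Next: lift and carry.

Request:
{"name": "carry_out", "arguments": {"moves": [[[-0.01, 0, 0, 0, 1], [-0.03, 0, 0, 0, 1], [-0.045, 0, 0, 0, 1], [-0.045, 0, 0, 0, 1], [-0.04, 0, 0, 0, 1], [0, -0.036, 0.014, 0, 1], [0, -0.037, 0.014, 0, 1], [0, -0.037, 0.014, 0, 1], [0, -0.037, 0.014, 0, 1], [0, -0.037, 0.014, 0, 1], [0, -0.038, 0.014, 0, 1], [0, -0.0375, 0.0145, 0, 1], [0, 0, 0, 0, 1], [0, 0, 0, 0, 1]]]}}

```text
clock: 29.48
ee_pos: [0.6011, -0.1875, 0.3754]
tool_rot: [79.8, 90.0, 173.7]
force: [-0.0, 0.0, -0.3]
width: 0.171
```

```bash
python3 -c "
from ov import *
plan(.6016,-.1875,.2732,.068)
st=state();im=camera('wrist'); cv2.imwrite('pics/w11.png',im[:,:,::-1]); np.save('w11.npy',[st['ee_pos'],st['tool_rot']])
ov('w11',[(TRAYP,[.6016,-.1875,.068],.044),(LIDP,[st['ee_pos'][0],st['ee_pos'][1],.068],st['ee_pos'][2]-.2052)],(170,80,370,230))
"
```

```text
clock 29.48 pos [ 0.6011 -0.1875  0.3754] toolx [-6.e-04  1.e-04 -1.e+00] q [ -21.6   30.    83.8   -0.    66.3 -115.5] w 0.171 F [-0.   0.  -0.3]
tool z yaw deg 93.92
turn rad 0.0003 alt -3.1412
shift before turn (tool xyz) [ 1.022e-01 -6.000e-04 -1.000e-04]  after turn [ 1.022e-01 -6.000e-04 -1.000e-04]
```

View pics/w11_ov.png

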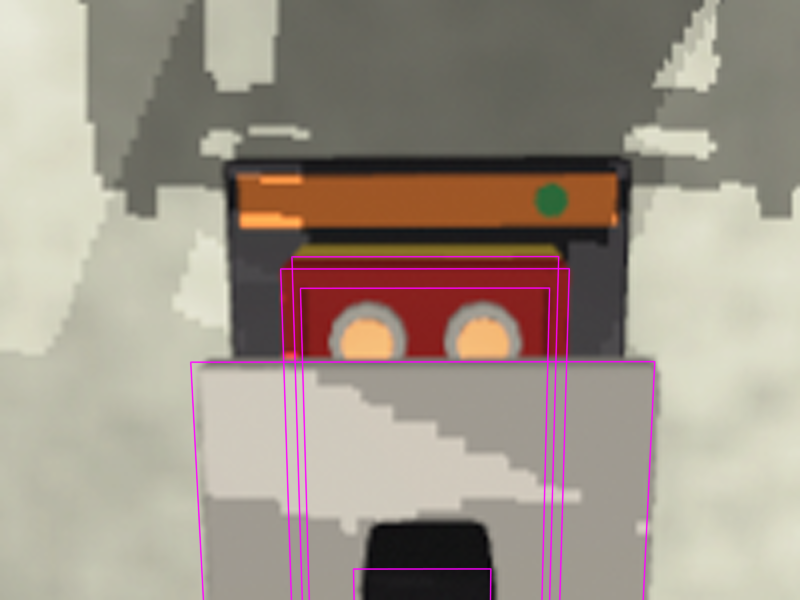

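View pics/w11.png

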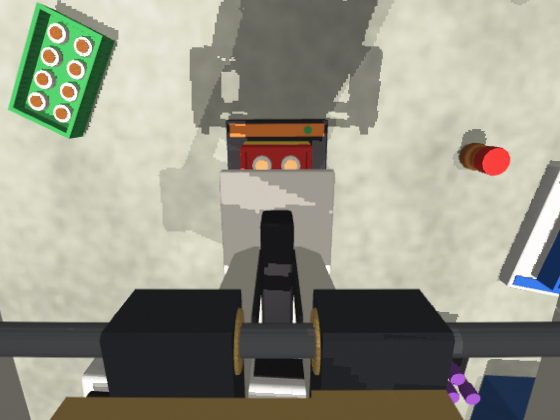

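Request:
{"name": "carry_out", "arguments": {"moves": [[[0.03, -0.001, -0.001, 0, 1], [0.03, 0, 0, 0, 1], [0.015, 0, 0, 0, 1], [0.008, 0, 0, 0, 1], [0.005, 0, 0, 0, 1], [0.004, 0, 0, 0, 1], [0.004, 0, 0, 0, 1], [0.003, 0, 0, 0, 1], [0.002, 0, 0, 0, 1], [0.001, 0, 0, 0, 1], [0, 0, 0, 0, 1]]]}}

```text
clock: 30.9
ee_pos: [0.6027, -0.1884, 0.2733]
tool_rot: [-118.7, 90.0, -24.8]
force: [-0.6, -0.1, -0.8]
width: 0.171
```

Request:
{"name": "carry_out", "arguments": {"moves": [[[0.001, 0, 0, 0, 1], [0, 0, 0, 0, 0.6], [0, 0, 0, 0, 0.4], [0, 0, 0, 0, 0], [0, 0, 0, 0, -0.5], [0, 0, 0, 0, -1], [0, 0, 0, 0, -1], [-0.01, 0, 0, 0, -1], [-0.03, 0, 0, 0, -1], [-0.04, 0, 0, 0, -1], [-0.03, 0, 0, 0, -1], [0, 0, 0, 0, -1], [0, 0, 0, 0, -1]]]}}

```text
clock: 32.52
ee_pos: [0.6024, -0.1883, 0.3815]
tool_rot: [64.2, 89.9, 158.1]
force: [0.1, 0.4, 0.6]
width: 1.002
```

```bash
python3 -c "
from ov import *
st=state();im=camera('wrist'); cv2.imwrite('pics/w12.png',im[:,:,::-1]); np.save('w12.npy',[st['ee_pos'],st['tool_rot']])
print(st['force'].round(1),st['width'])
cv2.imwrite('pics/s12.png',camera('scene')[:,:,::-1])
d=[.6016,-.1875,.068]
ov('w12',[(LIDP,d,.068)],(180,80,380,300),2.7)
ov('s12',[(DOCKP[:1],[.601,-.1868,.07],0),(LIDP,d,.068)],(160,150,260,250),6)
"
```

```text
[0.1 0.4 0.6] 1.0022411183938627
```

View pics/w12_ov.png

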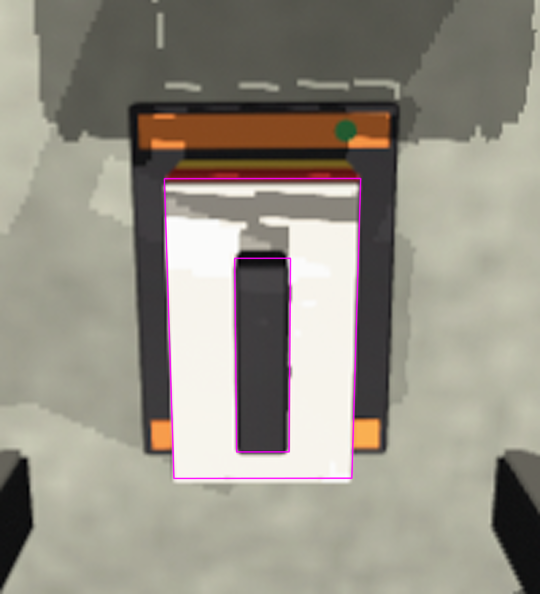

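View pics/s12_ov.png

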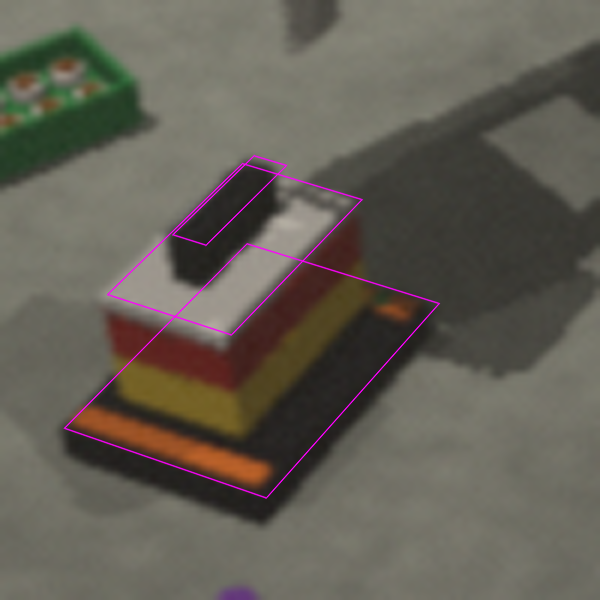

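View pics/s12.png

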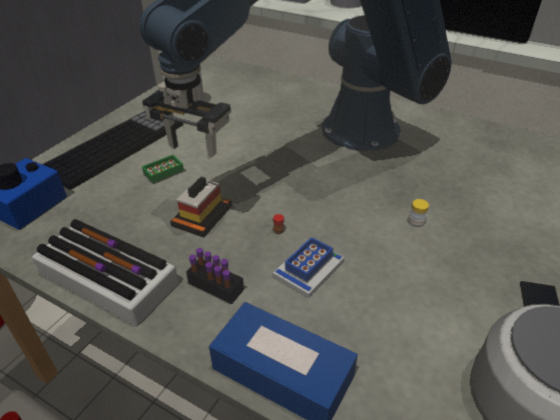

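```bash
python3 -c "
from plant import *
print(job_done(), state()['clock'])"
```

```text
the job is handed in; nothing more can be done
the job is handed in; nothing more can be done
```

The job is handed in after about 33 s of the 112 s allowed. I placed blue on the cold dock, yellow on the warm dock, red on yellow and the lid on red, in that order. Each piece was let go, and I backed the gripper off before going to the next one.

- **Position and height:** After each release, the wrist and scene pictures showed the piece seated level. Wrist fits put the three trays within about 2 mm and 0.3° of the piece beneath. The lid's outline and height agree with a fully seated lid to about 1 mm.
- **Gripper at the end:** It stands open about 0.11 m above where it let go of the lid, with no real force reading.
- **Things to leave alone:** The green tray, tube rack, pot and vial look unmoved in the last scene picture. I checked them by eye only, not by measurement.
- **Disagreements:**
  - The top and scene cameras differed by 2–5 mm in places. I corrected for this with wrist pictures before each grasp and placement; the largest corrections were 3 mm on the lid and 2 mm on the warm dock.
  - Some first fits failed because of bad masks: green in both cameras, and blue and the cold dock in the scene camera. A late attempt to re-measure the lid from the top camera failed as well. I did not use any of those values.
- **Not verified:** `job_done` gave no verdict, so the result rests on these picture checks.

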